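# Seat a relay in the tester and hold the test selector at step three

### The arm

A 6-joint arm with a two-finger parallel gripper is mounted at the origin on a cart in front of the work surface, level with it; the furniture and walls round the work are solid. World frame = base frame: x ahead of the robot, y to its left, z up, the work surface at z = 0. Lengths are in m, angles in rad, forces in N, time in s.
With the tool pointing down it reaches from about 0.325 to 0.75 m from the base axis. Payload 7.6 kg.
Tool frame: the origin (TCP) lies where the fingers leave the gripper's body, on its centre line; the fingertips stand 73 mm ahead of it and the grasp point (between the pads) lies 54 mm ahead of it; z points along the fingers, y is the line along which they close (so a half turn about z gives the same grasp; the last joint's range is limited). The gripper opens to 85 mm and grips with 20 to 120 N. Pads are 22 mm wide; open, the fingers measure 114 mm over their backs; the gripper's body (76 mm by 85 mm) begins 54 mm behind the grasp point. The pads swing forward as they close: fully open they stand 13 mm farther back than shut.
Start: joints at [1.096, 0.052, 1.401, -0, 1.689, -0.07], TCP at [0.207, 0.483, 0.304] pointing down, gripper open.
Joint ranges: [-2.9, 2.9], [-0.91, 2.17], [0.12, 2.37], [-1.06, 4.2], [0.26, 2.73], [-2.93, 2.93]. Speed limits (rad/s): [2.57, 2.57, 3.01, 3.14, 3.14, 3.14].

### API

Orientations are given as a rotation vector (axis times angle).
In Python, from cell import * gives the robot as it stands.
- The arm moves only by the tool play_rows, never from a script. Its argument "increments" is a list of rows, each an object with "travel": the shift along the tool's x, y, z each as a share of 0.04 m, from -1 to 1, a list of three; "twist": the turn, a rotation vector about the tool's x, y, z each as a share of 5 degrees, from -1 to 1, a list of three; "hand": the opening in per cent of the stroke, from 0 (shut) to 100 (fully open). In form: [{"travel": [dx, dy, dz], "twist": [wx, wy, wz], "hand": hand}, ...]. A call has 1 to 8 rows; each row shifts and turns the commanded pose from where the row before left it, along the tool's axes as they then stand; what a row does not reach is not made up. A row lasts 1/12 s, in which the tool goes at most 41.7 mm and 7.16 degrees, less where a joint would pass 70% of its speed; a pose out of reach is approached as far as the arm can. A call with a number of a shift or a turn outside -1 to 1 is refused whole. A call with a gripper value outside its range is refused whole. The fingers move at their own pace and stop on an object; "newtons" is the grip in N (left out, the last holds). Time passes only in rows, so rows that do not move let the fingers close. It gives the time, the measured TCP pose, the force, the opening and the grip force at its end, in the units of the state.
- get_obs(): the state, without advancing time (a new reading comes with each control period).
- capture(name): name is "side" or "top"; returns a dict with "frame" (480x640x3 uint8, red, green, blue), "camera_matrix" (3x3 intrinsics, pixels), "rvec" (rotation vector, rad) and "tvec" (3), from world to camera coordinates, as OpenCV has them. Camera axes: x right, y down, z forward; pixel columns grow to the right and rows downward; lengths in m; the calibration is good to about 2 mm. A picture is of the moment at which its call begins. There is no depth.
- job_done(): hands the job in; it is judged then, once.
The state is a dict: "clock": time; "joints": joint angles; "joint_velocities": joint speeds; "joint_torque": joint torques, N m; "tool_pos": TCP position; "orientation": TCP orientation; "wrist_force": force on the tool from outside, world axes, zero at the start; "ft_torque": the same for the moment, N m; "finger_gap": finger opening in m; "finger_force": force on a finger pad.
Only numpy, scipy, OpenCV 4.12 (cv2) and the standard library are available. Lean on these libraries where they do the work, as an engineer would, in place of code of your own. Each camera call takes 0.05 s, during which the arm holds its last target. There are 200 camera calls.

### The job

Test the relay: pick it up from the bench and press it fully home in the rectangular socket of the relay tester, then turn the tester's selector knob clockwise from off, feeling the clicks, to the third click, without going on towards the fourth. The selector springs back to off when let go, so finish with the gripper still holding the knob steadily at the third click; do not turn the selector before the relay is seated, and leave the other things on the bench where they are.

Things in the scene. Friction and masses are not known exactly. Their poses are not given: they have to be found in the camera images.
- relay: box-shaped relay, 20 (x) x 28 (y) x 22 (z) mm, 20 g, standing upright on the 3 mm thick brown hardboard sheet that covers the right side of the bench; origin at the centre of its underside, z up; the two ends are alike, so it may go in either way round
- tester: relay tester: flat grey instrument case 130 (x) x 210 (y) x 42 mm, fixed on the bench, with a painted panel on top; origin at the centre of its underside, x away from the operator, y to its left, z up. Relay socket on its left (+y), selector on its right (-y); a lamp, two terminal posts and a fuse holder near the edges stand at most 18 mm above the panel
- socket_floor (a point): centre of the floor (panel level) of the pocket in the relay socket, axes parallel to the tester's; pocket 22.5 (x) x 30.5 (y) mm, 10 mm deep; the relay's 28 mm side goes along y. Seated, the relay's underside is on this floor
- selector_grip (a point): on the selector's upright axis at half height of its bar grip, 16 mm above the panel; x axis along the bar to the pointer end, z up; turns with the knob. Bar 12 mm thick, 18 mm high, reaching 19 mm behind and 21 mm to the pointer tip; below it a round skirt of 22 mm radius, its top 9 mm below this point
- selector (a joint): turn of the selector in rad, 0 at off, growing clockwise seen from above; clicks at 24, 48, 72, 96, 120 degrees (0.419 rad apart; third = 1.257), the last is the end stop. A spring pulls it back to off (0.08 N m at off, 0.12 at the third click); the clicks add a ripple of +-0.055 N m: it resists most a quarter of the way from one click to the next, least at three quarters
- heat_sink: finned heat sink 22 x 34 x 20 mm, a bystander; origin at the centre of its underside
- capacitor: upright can capacitor, 25 mm across, 35 mm high, a bystander; origin at the centre of its underside
- flux_tin: round tin 49 mm across, 24 mm high, a bystander; origin at the centre of its underside
- tweezers: tweezers 122 (y) x 14 x 9 mm lying on the bench, a bystander; origin at the centre of the underside
- term_block: screw terminal strip 18 (x) x 60 (y) x 15 mm, a bystander; origin at the centre of its underside
- socket_mouth (a point): centre of the pocket's mouth, 10 mm above socket_floor, same axes. The socket is a black block 46 (x) x 54 (y) x 10 mm on the panel, mouth chamfered 2 mm. Sprung brass leaves bulging from the pocket's two long walls grip the relay: from 2 mm below the mouth it must be pushed down with about 3 to 10 N. Seated, it stands 12 mm above the block
Things that resemble listed ones, but are neither listed nor needed, are in the scene too. Leave any yellow look-alike of the relay alone.

How it is judged:
By the outcome, as a careful person would: the job done as asked, in the order asked, and still so for the second after the job is handed in, while the arm keeps its last pose, push and grip.
It also fails if it takes over 72 s, if anything falls off the work surface, if the arm or the gripper's body presses on something with over 40 N, if the wrist force passes 120 N, or if a joint passes its speed limit or range.

## Working session

There is one attempt and no reset: what is moved stays moved. The work goes in short steps, Python scripts to look and compute and a tool call to move; the robot and the scene stay as the last step left them, time stands still between calls to the robot, and variables do not carry over. Pictures are saved under pics/ and viewed, at most 10 in all, crops included, and the job is handed in when it is done.

Besides the shell and the picture viewer there is one more tool, called after ">>>" in YAML: its name, and indented under it one key for each argument. play_rows: Moves the arm, as the interface text tells. Shift numbers are shares of 0.04 m and turn numbers shares of 5 degrees, none past 1 either way. Its arguments: {"type":"object","properties":{"increments":{"type":"array"},"newtons":{"type":"number"}},"required":["increments"]}

```bash
mkdir -p pics
python3 - <<'E'
from cell import *
import cv2,pickle
d={n:capture(n) for n in("top","side")}
pickle.dump(d,open("c0.pkl","wb"))
for n in d:
    cv2.imwrite(f"pics/{n}0.png",d[n]["frame"][:,:,::-1]); print(n,d[n]["camera_matrix"].tolist(),d[n]["rvec"],d[n]["tvec"])
print(get_obs())
E
```

```text
top [[518.75231167871, 0.0, 313.1792259396382], [0.0, 518.75231167871, 237.21390529620493], [0.0, 0.0, 1.0]] [ 2.11493051 -2.15538307  0.1960887 ] [-0.15340495  0.51938778  1.24178698]
side [[439.4329794606947, 0.0, 318.41109121068104], [0.0, 439.4329794606947, 234.28411349577763], [0.0, 0.0, 1.0]] [ 1.99029427 -0.22490109  0.10782517] [-0.54829516  0.04299615  0.98160059]
{'clock': 0.1, 'joints': array([ 1.09569333e+00,  5.27775297e-02,  1.40157680e+00, -1.93367642e-06,
        1.68862637e+00, -7.03027464e-02]), 'joint_velocities': array([-0.00042042, -0.0002358 , -0.00430392, -0.00059891,  0.00148222,
        0.00021782]), 'joint_torque': array([ 9.01651638e-04, -3.82585430e+01, -3.60982811e+01, -7.09167534e-05,
        4.79007344e-03,  7.13488907e-05]), 'tool_pos': array([0.20667066, 0.48243569, 0.30317805]), 'orientation': array([-6.31451650e-01, -3.07709792e+00,  2.10031929e-03]), 'wrist_force': array([0.06049016, 0.59042411, 0.36328649]), 'ft_torque': array([-0.03139297,  0.00162216, -0.00566426]), 'finger_force': 0.0, 'finger_gap': 0.08547595195558227}
```

View pics/top0.png

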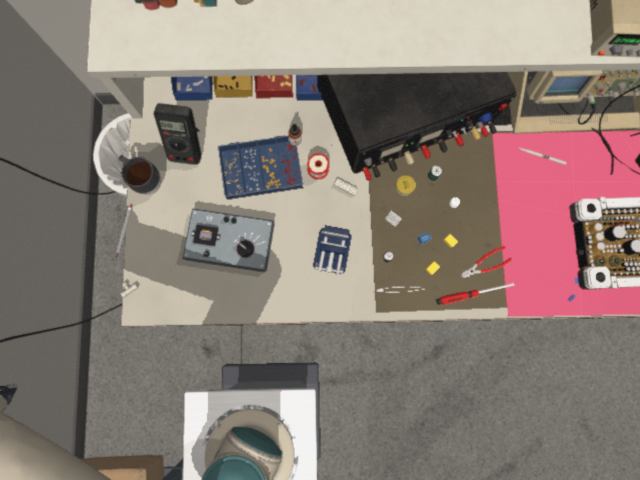

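View pics/side0.png

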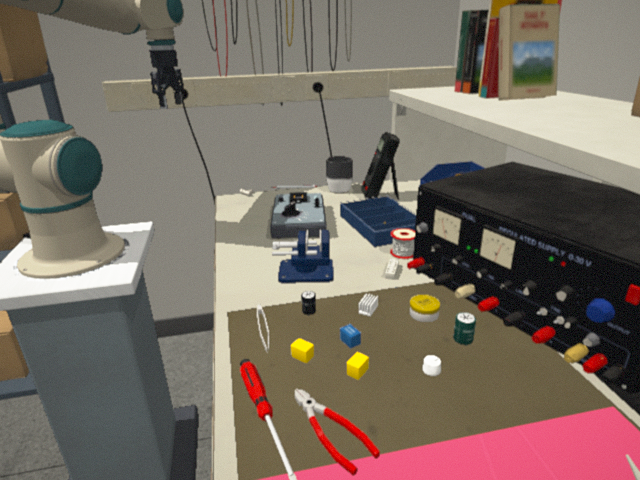

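The top view shows the tester at about (228,238), with the socket at (207,235) and the knob at (245,247). 

Relay candidates:
- Blue box at top (425,239), side (350,335).
- Yellow boxes at top (451,241) and (433,268), which are the look-alikes to avoid.
- Blue bit on the pink mat at top (572,297), which isn't on the hardboard.

I choose the blue box on the hardboard and will check it in a close crop.

Run:
```python
import cv2,pickle,numpy as np
d=pickle.load(open("c0.pkl","rb"))
def crop(n,x,y,w,h,W,H): return cv2.resize(d[n]["frame"][y:y+h,x:x+w,::-1],(W,H),interpolation=cv2.INTER_CUBIC)
a=np.hstack([crop("top",178,203,100,75,400,300),crop("top",380,203,80,60,400,300)])
b=np.hstack([crop("side",260,180,80,60,400,300),crop("side",300,285,100,75,400,300)])
cv2.imwrite("pics/crop1.png",np.vstack([a,b]))
```

```text
(no output)
```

View pics/crop1.png

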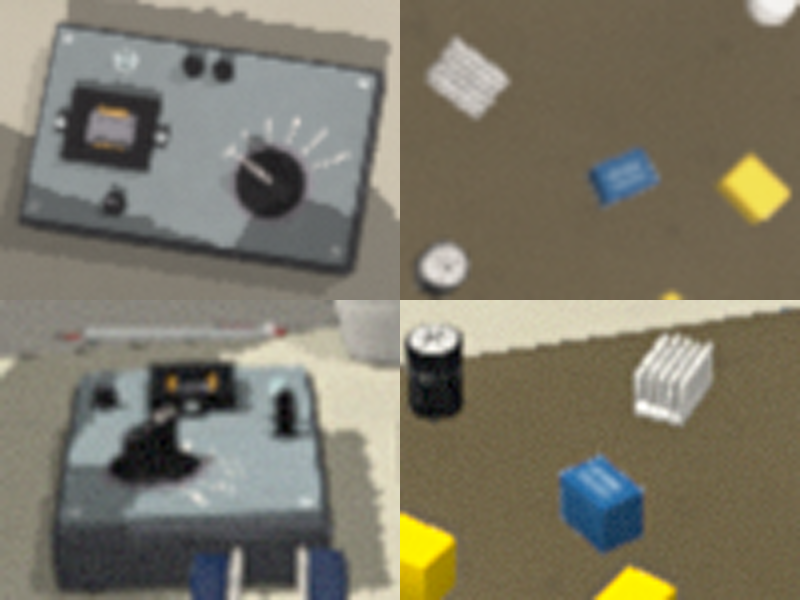

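The crop confirms the blue box: it is upright, with its long side visible, and sits between the heat sink and a yellow box. The socket is dark with a pale pocket, and the knob pointer points up-left at the off mark. Next I'll fit the poses.

```bash
cat > h.py <<'E'
import cv2,pickle,numpy as np
from scipy.optimize import minimize
from scipy.spatial.transform import Rotation as R
def proj(c,P): return cv2.projectPoints(np.asarray(P,float).reshape(-1,3),c["rvec"],c["tvec"],c["camera_matrix"],None)[0].reshape(-1,2)
def unproj(c,uv,z):
    Rm=cv2.Rodrigues(c["rvec"])[0]; C=-Rm.T@np.ravel(c["tvec"])
    r=np.linalg.inv(c["camera_matrix"])@np.vstack([np.atleast_2d(uv).T,np.ones(len(np.atleast_2d(uv)))])
    r=(Rm.T@r).T; return C+r*((z-C[2])/r[:,2])[:,None]
def box(x,y,yaw,z0,dx,dy,h):
    c,s=np.cos(yaw),np.sin(yaw)
    return [(x+c*a-s*b,y+s*a+c*b,z) for z in(z0,z0+h) for a in(-dx/2,dx/2) for b in(-dy/2,dy/2)]
def render(c,P,S=8):
    h=cv2.convexHull(proj(c,P).astype(np.float32)).reshape(-1,2)
    lo=np.floor(h.min(0)-6).astype(int); wh=(np.ceil(h.max(0)+6)-lo).astype(int)
    im=np.zeros((wh[1]*S,wh[0]*S),np.float32)
    cv2.fillPoly(im,[np.round(((h-lo+.5)*S-.5)*16).astype(np.int32)],1.,shift=4)
    return lo,cv2.resize(im,tuple(int(v) for v in wh),interpolation=cv2.INTER_AREA)
E
python3 - <<'E'
from h import *
d=pickle.load(open("c0.pkl","rb"))
t=d["top"]
# tester
q=np.array([(60,25),(383,70),(352,270),(22,222)])/4+[178,203]-.375
W=unproj(t,q,.042); print("corners",W.round(4).tolist(),"sides",np.linalg.norm(W-np.roll(W,-1,0),axis=1).round(4))
m=W.mean(0);e=(W[0]+W[3]-W[1]-W[2]);print("tester",m, "yaw of y axis-90",np.degrees(np.arctan2(e[1],e[0]))-90)
for n,p,z in[("pocketfloorview",(111,127),.047),("block top",[(72,85),(160,92),(152,170),(62,158)],.052),("skirt",(270,183),.053),("pointer tip?",(230,150),.067),("pointer inner",(270,184),.067)]:
    w=unproj(t,np.atleast_2d(p)/4+np.array([178,203])-.375,z);print(n,w[:,:2].round(4).tolist(),w.mean(0).round(4))
# relay
def blue(c):
    f=c["frame"].astype(float); return np.clip((f[:,:,2]-f[:,:,0]-10)/50,0,1)
B={n:blue(d[n]) for n in d}
roi={"top":(415,228,437,250),"side":(335,318,367,352)}
for names in(["top"],["side"],["top","side"]):
    def cost(p):
        s=0
        for n in names:
            lo,im=render(d[n],box(p[0],p[1],p[2],.003,.020,.028,.022))
            x0,y0,x1,y1=roi[n]; M=np.zeros((480,640),np.float32); M[lo[1]:lo[1]+im.shape[0],lo[0]:lo[0]+im.shape[1]]=im
            s+=((M-B[n])[y0:y1,x0:x1]**2).sum()
        return s
    u=unproj(t,[(425,239)],.014)[0]; best=None
    for y in np.radians([-80,-50,-20,10,40,70]):
        r=minimize(cost,[u[0],u[1],y],method="Nelder-Mead",options=dict(initial_simplex=[[u[0],u[1],y],[u[0]+.004,u[1],y],[u[0],u[1]+.004,y],[u[0],u[1],y+.3]],xatol=1e-4,fatol=1e-3))
        if best is None or r.fun<best.fun: best=r
    print(names,best.x.round(4),np.degrees(best.x[2]),best.fun)
E
```

```text
corners [[0.5947, 0.1377, 0.042], [0.5623, -0.0645, 0.042], [0.437, -0.0447, 0.042], [0.4705, 0.1586, 0.042]] sides [0.2048 0.1268 0.206  0.1259]
tester [0.51613168 0.04676924 0.042     ] yaw of y axis-90 -9.244470748484062
pocketfloorview [[0.5282, 0.1037]] [0.5282 0.1037 0.047 ]
block top [[0.5541, 0.1273], [0.5487, 0.0728], [0.4999, 0.0771], [0.5084, 0.1325]] [0.5278 0.1024 0.052 ]
skirt [[0.4903, 0.0045]] [0.4903 0.0045 0.053 ]
pointer tip? [[0.5089, 0.0272]] [0.5089 0.0272 0.067 ]
pointer inner [[0.4876, 0.0028]] [0.4876 0.0028 0.067 ]
['top'] [ 0.5153 -0.4467  0.4047] 23.18848776864519 11.048293359375
['side'] [ 0.5153 -0.4461  0.2278] 13.052607513516163 26.166147656250004
['top', 'side'] [ 0.5153 -0.4456  0.2918] 16.716226609626055 41.596120703125
```

```bash
cat >> h.py <<'E'
def Rt(a):
    c,s=np.cos(a),np.sin(a); return np.array([[-s,c,0],[c,s,0],[0,0,-1.]])
def yaw(o):
    m=R.from_rotvec(o["orientation"]).as_matrix(); return np.arctan2(m[1,1],m[0,1])
def plan(p,Rm,wps,hand):
    """wps: list of (pos, yaw_deg, nrows); rows printed in tool shares"""
    p=np.array(p,float);Rm=Rm.copy()
    for q,a,n in wps:
        for k in range(n,0,-1):
            t=Rm.T@((np.array(q)-p)/k)/.04
            w=R.from_matrix(Rm.T@Rt(np.radians(a))).as_rotvec()/k/np.radians(5)
            t,w=t.round(2),w.round(2)
            print('{"travel":%s,"twist":%s,"hand":%g},'%(t.tolist(),w.tolist(),hand),"" if max(abs(t).max(),abs(w).max())<=1 else "TOO BIG")
            p=p+Rm@t*.04; Rm=Rm@R.from_rotvec(w*np.radians(5)).as_matrix()
        print('--',p.round(4))
E
python3 - <<'E'
from h import *
from cell import *
d=pickle.load(open("c0.pkl","rb")); t=d["top"]
roi={"top":(415,228,437,250),"side":(335,318,367,352)}
B={}
for n in d:
    f=d[n]["frame"].astype(float); r=(f[:,:,2]-f[:,:,0])/(f.sum(2)+1); x0,y0,x1,y1=roi[n]
    hi=np.percentile(r[y0+6:y1-6,x0+6:x1-6],60); lo=np.median(r[y0:y0+5,x0:x1]); B[n]=np.clip((r-lo)/(hi-lo),0,1)
    print(n,lo,hi,B[n].sum())
for names in(["top"],["side"],["top","side"]):
    def cost(p):
        s=0
        for n in names:
            lo,im=render(d[n],box(p[0],p[1],p[2],.003,.020,.028,.022))
            x0,y0,x1,y1=roi[n]; M=np.zeros((480,640),np.float32); M[lo[1]:lo[1]+im.shape[0],lo[0]:lo[0]+im.shape[1]]=im
            s+=((M-B[n])[y0:y1,x0:x1]**2).sum()
        return s
    u=[.5153,-.4460]
    for y in np.radians([5,15,25]):
        r=minimize(cost,[u[0],u[1],y],method="Nelder-Mead",options=dict(initial_simplex=[[u[0],u[1],y],[u[0]+.003,u[1],y],[u[0],u[1]+.003,y],[u[0],u[1],y+.2]],xatol=1e-4,fatol=1e-3))
        print(names,r.x.round(4),np.degrees(r.x[2]).round(1),r.fun)
# socket: light pocket and dark block in top view
g=t["frame"].astype(float).mean(2)
sub=g[218:250,190:224]; bl=(sub<70).astype(np.uint8)
n,l,st,ce=cv2.connectedComponentsWithStats(bl); i=1+st[1:,4].argmax()
rect=cv2.minAreaRect(np.argwhere(cv2.morphologyEx((l==i).astype(np.uint8),cv2.MORPH_CLOSE,np.ones((3,3))))[:,::-1].astype(np.float32))
print(rect, unproj(t,np.array(rect[0])+[190,218],.052))
sat=t["frame"].astype(int)
pk=(sub>75); yy,xx=np.nonzero(pk[8:24,10:26]); print("pocket px",xx.mean()+200,yy.mean()+226,unproj(t,[(xx.mean()+200,yy.mean()+226)],.047))
o=get_obs()
plan(o["tool_pos"],R.from_rotvec(o["orientation"]).as_matrix(),[((.42,.25,.30),47,8),((.5,-.04,.28),30,8),((.51,-.30,.26),20,8),((.5153,-.446,.16),18,5)],40)
E
```

```text
top -0.11267605633802817 0.17329836962718048 76634.85445746034
side -0.14211481161091888 0.3358357432041642 64859.53456638281
['top'] [ 0.5149 -0.446   0.3726] 21.3 2.3644880799779044
['top'] [ 0.5151 -0.446   0.3868] 22.2 2.383212964685428
['top'] [ 0.5151 -0.4459  0.3547] 20.3 2.299498812895819
['side'] [ 0.5153 -0.4459  0.2949] 16.9 19.90258504531201
['side'] [ 0.5154 -0.4459  0.3122] 17.9 20.219694421796916
['side'] [ 0.5154 -0.4462  0.33  ] 18.9 20.86890481952543
['top', 'side'] [ 0.5152 -0.446   0.3059] 17.5 23.70349410155925
['top', 'side'] [ 0.5153 -0.4458  0.2969] 17.0 22.831326376428247
['top', 'side'] [ 0.5153 -0.4461  0.3318] 19.0 23.910289349713004
((15.170520782470703, 16.641620635986328), (23.188722610473633, 17.9427490234375), 8.746162414550781) [[0.52660151 0.10323488 0.052     ]]
pocket px 205.73949579831933 234.0252100840336 [[0.52904861 0.10285001 0.047     ]]
{"travel":[-0.9, -0.41, 0.01],"twist":[-0.0, 0.0, 0.5],"hand":40}, 
{"travel":[-0.92, -0.36, 0.01],"twist":[-0.0, 0.0, 0.49],"hand":40}, 
{"travel":[-0.93, -0.33, 0.01],"twist":[-0.0, 0.0, 0.5],"hand":40}, 

[... 1209 characters left out ...]
0.0, 0.25],"hand":40}, 
{"travel":[-0.75, -0.32, 0.06],"twist":[-0.0, 0.0, 0.25],"hand":40}, 
{"travel":[-0.76, -0.3, 0.07],"twist":[-0.0, 0.0, 0.25],"hand":40}, 
{"travel":[-0.76, -0.28, 0.06],"twist":[-0.0, 0.0, 0.25],"hand":40}, 
{"travel":[-0.77, -0.27, 0.07],"twist":[-0.0, 0.0, 0.25],"hand":40}, 
-- [ 0.5099 -0.3     0.2598]
{"travel":[-0.7, -0.22, 0.5],"twist":[-0.0, 0.0, 0.08],"hand":40}, 
{"travel":[-0.7, -0.22, 0.5],"twist":[-0.0, 0.0, 0.08],"hand":40}, 
{"travel":[-0.7, -0.22, 0.5],"twist":[-0.0, 0.0, 0.08],"hand":40}, 
{"travel":[-0.69, -0.21, 0.5],"twist":[-0.0, 0.0, 0.08],"hand":40}, 
{"travel":[-0.7, -0.2, 0.5],"twist":[-0.0, 0.0, 0.08],"hand":40}, 
-- [ 0.5154 -0.446   0.1599]
```

>>> play_rows:
  increments:
    - {"travel": [-0.9, -0.41, 0.01], "twist": [0, 0, 0.5], "hand": 40}
    - {"travel": [-0.92, -0.36, 0.01], "twist": [0, 0, 0.5], "hand": 40}
    - {"travel": [-0.93, -0.33, 0.01], "twist": [0, 0, 0.5], "hand": 40}
    - {"travel": [-0.94, -0.28, 0.01], "twist": [0, 0, 0.5], "hand": 40}
    - {"travel": [-0.95, -0.25, 0.01], "twist": [0, 0, 0.5], "hand": 40}
    - {"travel": [-0.97, -0.2, 0.01], "twist": [0, 0, 0.5], "hand": 40}
    - {"travel": [-0.97, -0.16, 0.01], "twist": [0, 0, 0.5], "hand": 40}
    - {"travel": [-0.98, -0.12, 0.01], "twist": [0, 0, 0.5], "hand": 40}
  newtons: 40

```text
clock: 0.77
tool_pos: [0.4206, 0.2481, 0.3004]
orientation: [-1.159, -2.92, 0.0]
wrist_force: [0.6, 0.6, 0.4]
finger_gap: 0.0344
finger_force: 0.0
```

>>> play_rows:
  increments:
    - {"travel": [-0.8, -0.49, 0.06], "twist": [0, 0, 0.43], "hand": 40}
    - {"travel": [-0.82, -0.46, 0.06], "twist": [0, 0, 0.43], "hand": 40}
    - {"travel": [-0.84, -0.43, 0.06], "twist": [0, 0, 0.43], "hand": 40}
    - {"travel": [-0.85, -0.4, 0.06], "twist": [0, 0, 0.43], "hand": 40}
    - {"travel": [-0.86, -0.37, 0.06], "twist": [0, 0, 0.43], "hand": 40}
    - {"travel": [-0.88, -0.34, 0.06], "twist": [0, 0, 0.43], "hand": 40}
    - {"travel": [-0.89, -0.3, 0.06], "twist": [0, 0, 0.43], "hand": 40}
    - {"travel": [-0.9, -0.27, 0.06], "twist": [0, 0, 0.43], "hand": 40}

```text
clock: 1.43
tool_pos: [0.4985, -0.0423, 0.2811]
orientation: [-1.583, -2.713, 0.0]
wrist_force: [0.1, -0.2, 0.4]
finger_gap: 0.0342
finger_force: 0.0
```

>>> play_rows:
  increments:
    - {"travel": [-0.72, -0.38, 0.06], "twist": [0, 0, 0.25], "hand": 40}
    - {"travel": [-0.73, -0.36, 0.06], "twist": [0, 0, 0.25], "hand": 40}
    - {"travel": [-0.73, -0.35, 0.06], "twist": [0, 0, 0.25], "hand": 40}
    - {"travel": [-0.74, -0.33, 0.06], "twist": [0, 0, 0.25], "hand": 40}
    - {"travel": [-0.75, -0.32, 0.06], "twist": [0, 0, 0.25], "hand": 40}
    - {"travel": [-0.76, -0.3, 0.06], "twist": [0, 0, 0.25], "hand": 40}
    - {"travel": [-0.76, -0.28, 0.06], "twist": [0, 0, 0.25], "hand": 40}
    - {"travel": [-0.77, -0.27, 0.06], "twist": [0, 0, 0.25], "hand": 40}

```text
clock: 2.1
tool_pos: [0.5061, -0.3021, 0.2616]
orientation: [-1.812, -2.565, -0.0]
wrist_force: [0.3, 0.2, 0.0]
finger_gap: 0.0341
finger_force: 0.0
```

Run:
```python
from h import *
from cell import *
o=get_obs(); print(o["tool_pos"],np.degrees(yaw(o)),o["finger_gap"],o["clock"])
plan(o["tool_pos"],R.from_rotvec(o["orientation"]).as_matrix(),[((.5153,-.446,.16),19,5)],40)
```

```text
[ 0.50609952 -0.30214243  0.26160928] 19.536931441365063 0.034068954598342 2.1
{"travel":[-0.69, -0.2, 0.51],"twist":[-0.0, -0.0, 0.02],"hand":40}, 
{"travel":[-0.69, -0.2, 0.51],"twist":[-0.0, -0.0, 0.02],"hand":40}, 
{"travel":[-0.7, -0.19, 0.51],"twist":[-0.0, -0.0, 0.02],"hand":40}, 
{"travel":[-0.7, -0.19, 0.5],"twist":[-0.0, -0.0, 0.02],"hand":40}, 
{"travel":[-0.69, -0.19, 0.51],"twist":[-0.0, -0.01, 0.03],"hand":40}, 
-- [ 0.5154 -0.4459  0.1599]
```

>>> play_rows:
  increments:
    - {"travel": [-0.69, -0.2, 0.51], "twist": [0, 0, 0.02], "hand": 40}
    - {"travel": [-0.69, -0.2, 0.51], "twist": [0, 0, 0.02], "hand": 40}
    - {"travel": [-0.7, -0.19, 0.51], "twist": [0, 0, 0.02], "hand": 40}
    - {"travel": [-0.7, -0.19, 0.5], "twist": [0, 0, 0.02], "hand": 40}
    - {"travel": [-0.69, -0.19, 0.51], "twist": [0, 0, 0.02], "hand": 40}
    - {"travel": [0, 0, 0.5], "twist": [0, 0, 0], "hand": 40}
    - {"travel": [0, 0, 0], "twist": [0, 0, 0], "hand": 40}
    - {"travel": [0, 0, 0], "twist": [0, 0, 0], "hand": 40}

```text
clock: 2.77
tool_pos: [0.5154, -0.4437, 0.1388]
orientation: [-1.82, -2.556, -0.001]
wrist_force: [0.6, 0.5, 1.6]
finger_gap: 0.0343
finger_force: 0.0
```

Run:
```python
from h import *
from cell import *
o=get_obs(); print(o["tool_pos"],np.degrees(yaw(o)),o["finger_gap"],o["clock"])
plan(o["tool_pos"],R.from_rotvec(o["orientation"]).as_matrix(),[((.5153,-.446,.086),19,3)],40)
c=capture("side");cv2.imwrite("pics/s1.png",cv2.resize(c["frame"][240:390,250:450,::-1],(800,600)))
```

```text
[ 0.51539288 -0.44373598  0.13880848] 19.097687869118534 0.03425402759134537 2.7667
{"travel":[-0.02, -0.01, 0.44],"twist":[-0.01, -0.01, 0.01],"hand":40}, 
{"travel":[-0.02, -0.0, 0.44],"twist":[-0.0, -0.02, 0.0],"hand":40}, 
{"travel":[-0.02, -0.01, 0.44],"twist":[-0.01, -0.01, 0.01],"hand":40}, 
-- [ 0.5153 -0.4461  0.086 ]
```

View pics/s1.png

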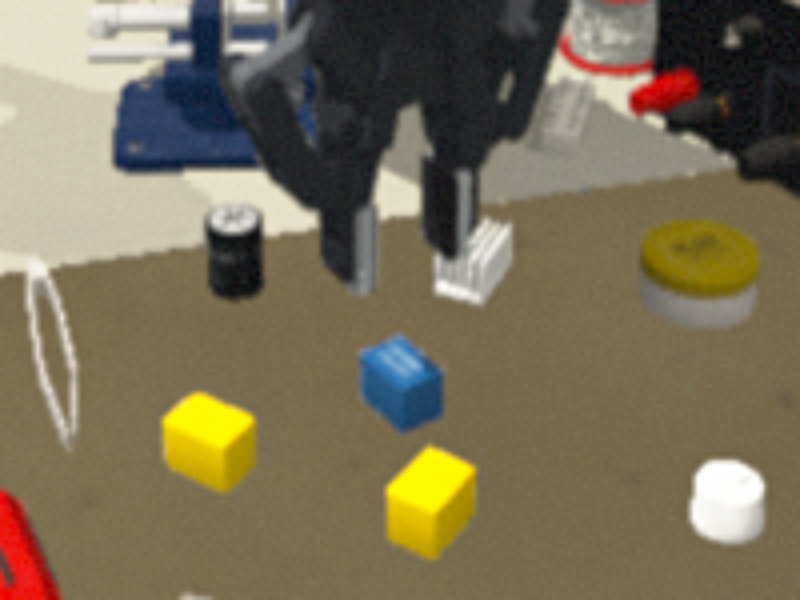

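The side crop shows the open fingers centred above the blue relay, with tips at about (365,285) and (450,250) and the relay at (400,380). Now I'll descend and grip.

>>> play_rows:
  increments:
    - {"travel": [-0.01, 0, 0.44], "twist": [0, 0, 0], "hand": 40}
    - {"travel": [-0.01, 0, 0.44], "twist": [0, 0, 0], "hand": 40}
    - {"travel": [0, 0, 0.44], "twist": [0, 0, 0], "hand": 40}
    - {"travel": [0, 0, 0], "twist": [0, 0, 0], "hand": 40}
    - {"travel": [0, 0, 0], "twist": [0, 0, 0], "hand": 40}

```text
clock: 3.23
tool_pos: [0.5167, -0.4445, 0.0892]
orientation: [1.82, 2.56, 0.0]
wrist_force: [-0.1, -0.1, 0.6]
finger_gap: 0.0342
finger_force: 0.0
```

>>> play_rows:
  increments:
    - {"travel": [0, 0, 0], "twist": [0, 0, 0], "hand": 5}
    - {"travel": [0, 0, 0], "twist": [0, 0, 0], "hand": 5}
    - {"travel": [0, 0, 0], "twist": [0, 0, 0], "hand": 5}
    - {"travel": [0, 0, 0], "twist": [0, 0, 0], "hand": 5}
    - {"travel": [0, 0, 0], "twist": [0, 0, 0], "hand": 5}
    - {"travel": [0, 0, 0], "twist": [0, 0, 0], "hand": 5}

```text
clock: 3.73
tool_pos: [0.5172, -0.4457, 0.091]
orientation: [1.819, 2.556, -0.0]
wrist_force: [-1.9, 1.4, 6.5]
finger_gap: 0.0185
finger_force: 40.3
```

>>> play_rows:
  increments:
    - {"travel": [0, 0, -0.4], "twist": [0, 0, 0], "hand": 5}
    - {"travel": [0, 0, -0.8], "twist": [0, 0, 0], "hand": 5}
    - {"travel": [0, 0, -0.8], "twist": [0, 0, 0], "hand": 5}
    - {"travel": [0, 0, -0.4], "twist": [0, 0, 0], "hand": 5}
    - {"travel": [0, 0, 0], "twist": [0, 0, 0], "hand": 5}
    - {"travel": [0, 0, 0], "twist": [0, 0, 0], "hand": 5}

```text
clock: 4.23
tool_pos: [0.5165, -0.4455, 0.1858]
orientation: [1.82, 2.557, -0.001]
wrist_force: [0.2, -0.2, -0.9]
finger_gap: 0.0186
finger_force: 39.6
```

Run:
```python
from h import *
from cell import *
o=get_obs(); print(o["tool_pos"],np.degrees(yaw(o)),o["finger_gap"],o["clock"],o["wrist_force"],o["ft_torque"])
c=capture("side");pickle.dump((c,o),open("c1.pkl","wb"))
q=proj(c,[o["tool_pos"]-[0,0,.088]])[0];print(q)
x,y=int(q[0]-60),int(q[1]-55)
cv2.imwrite("pics/s2.png",cv2.resize(c["frame"][y:y+90,x:x+120,::-1],(800,600),interpolation=cv2.INTER_CUBIC));print(x,y)
```

```text
[ 0.51654169 -0.44545781  0.18575979] 19.106552848010885 0.018601335037996537 4.2333 [ 0.21163647 -0.21999365 -0.94736933] [-0.00013621  0.03516936  0.0141176 ]
[350.58433186 287.85760895]
290 232
```

View pics/s2.png

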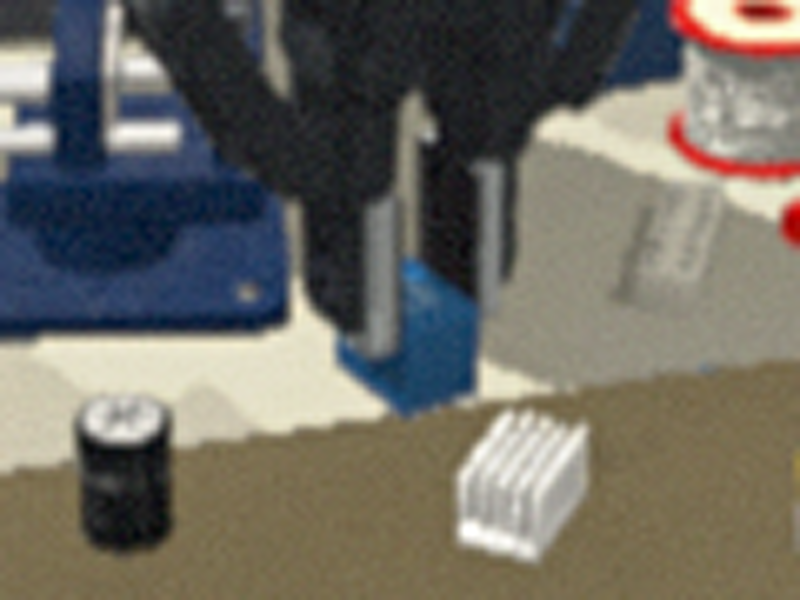

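The relay is held between the pads, with bottom corners at crop (405,415), (475,395) and (343,362). I'll fit its offset in the hand.

Run:
```python
from h import *
from scipy.optimize import least_squares
c,o=pickle.load(open("c1.pkl","rb"))
px=np.array([(405,415),(475,396),(343,365)])*.15+[290,232]-.4
Rm=R.from_rotvec(o["orientation"]).as_matrix();p=o["tool_pos"]
def cor(dx,h,dy,a):
    # tool frame: relay 28 along tool x, 20 along tool y
    ca,sa=np.cos(a),np.sin(a)
    L=[(-.014*s,.010*t) for s,t in((1,-1),(1,1),(-1,-1),(-1,1))]
    return {k:p+Rm@np.array([dx+ca*u-sa*v,dy+sa*u+ca*v,h]) for k,(u,v) in zip("abcd",L)}
C=cor(0,.088,0,0)
for k in C: print(k,C[k].round(3),((proj(c,[C[k]])[0]+.4-[290,232])/.15).round(0))
def pick(v):
    C=cor(*v); P=proj(c,list(C.values())); return P
# near corners by projection: nearest assignment at nominal
P0=pick((0,.088,0,0)); idx=[int(np.linalg.norm(P0-q,axis=1).argmin()) for q in px];print(idx)
r=least_squares(lambda v:np.r_[(pick(v)[idx]-px).ravel(),v[3]*20,v[2]*300],[0,.088,0,0],x_scale=[.01,.01,.01,.1]);print("dx,h,dy,a",r.x.round(4),r.fun.round(2))
```

```text
a [ 0.512 -0.462  0.098] [407. 418.]
b [ 0.531 -0.456  0.098] [483. 390.]
c [ 0.503 -0.436  0.098] [334. 361.]
d [ 0.522 -0.429  0.098] [409. 335.]
[0, 1, 2]
dx,h,dy,a [0.0016 0.0898 0.0011 0.0247] [-0.02  0.81  1.13 -0.36 -1.26 -0.43  0.49  0.34]
```

Run:
```python
from h import *
from cell import *
o=get_obs()
plan(o["tool_pos"],R.from_rotvec(o["orientation"]).as_matrix(),[((.51,-.39,.25),15,3),((.5,-.12,.25),3,8),((.5276,.1022,.20),-9.2,8),((.5276,.1022,.165),-9.2,2)],5)
```

```text
{"travel":[0.45, 0.1, -0.55],"twist":[-0.0, -0.0, 0.27],"hand":5}, 
{"travel":[0.45, 0.09, -0.56],"twist":[-0.0, -0.0, 0.28],"hand":5}, 
{"travel":[0.46, 0.08, -0.55],"twist":[-0.0, -0.0, 0.27],"hand":5}, 
-- [ 0.5098 -0.3899  0.25  ]
{"travel":[0.82, 0.19, 0.0],"twist":[-0.0, -0.0, 0.3],"hand":5}, 
{"travel":[0.83, 0.17, 0.0],"twist":[-0.0, -0.0, 0.3],"hand":5}, 
{"travel":[0.83, 0.14, 0.0],"twist":[-0.0, -0.0, 0.3],"hand":5}, 
{"travel":[0.84, 0.12, 0.0],"twist":[-0.0, -0.0, 0.3],"hand":5}, 
{"travel":[0.84, 0.1, 0.0],"twist":[-0.0, -0.0, 0.3],"hand":5}, 
{"travel":[0.84, 0.08, 0.0],"twist":[-0.0, -0.0, 0.3],"hand":5}, 
{"travel":[0.84, 0.06, 0.0],"twist":[-0.0, -0.0, 0.3],"hand":5}, 
{"travel":[0.84, 0.04, 0.0],"twist":[-0.0, -0.0, 0.3],"hand":5}, 
-- [ 0.5  -0.12  0.25]
{"travel":[0.69, 0.12, 0.16],"twist":[-0.0, -0.0, 0.31],"hand":5}, 
{"travel":[0.69, 0.1, 0.16],"twist":[-0.0, -0.0, 0.3],"hand":5}, 
{"travel":[0.69, 0.09, 0.16],"twist":[-0.0, -0.0, 0.31],"hand":5}, 
{"travel":[0.7, 0.07, 0.15],"twist":[-0.0, -0.0, 0.3],"hand":5}, 
{"travel":[0.7, 0.05, 0.16],"twist":[-0.0, -0.0, 0.31],"hand":5}, 
{"travel":[0.7, 0.03, 0.15],"twist":[-0.0, -0.0, 0.3],"hand":5}, 
{"travel":[0.7, 0.01, 0.16],"twist":[-0.0, -0.0, 0.31],"hand":5}, 
{"travel":[0.7, -0.01, 0.15],"twist":[-0.0, -0.0, 0.3],"hand":5}, 
-- [0.5275 0.1023 0.2001]
{"travel":[-0.0, 0.0, 0.44],"twist":[-0.0, -0.0, 0.0],"hand":5}, 
{"travel":[-0.0, 0.0, 0.44],"twist":[-0.0, -0.0, 0.0],"hand":5}, 
-- [0.5275 0.1023 0.1649]
```

>>> play_rows:
  increments:
    - {"travel": [0.45, 0.1, -0.55], "twist": [0, 0, 0.27], "hand": 5}
    - {"travel": [0.45, 0.09, -0.55], "twist": [0, 0, 0.28], "hand": 5}
    - {"travel": [0.46, 0.08, -0.55], "twist": [0, 0, 0.27], "hand": 5}
    - {"travel": [0.82, 0.19, 0], "twist": [0, 0, 0.3], "hand": 5}
    - {"travel": [0.83, 0.17, 0], "twist": [0, 0, 0.3], "hand": 5}
    - {"travel": [0.83, 0.14, 0], "twist": [0, 0, 0.3], "hand": 5}
    - {"travel": [0.84, 0.12, 0], "twist": [0, 0, 0.3], "hand": 5}
    - {"travel": [0.84, 0.1, 0], "twist": [0, 0, 0.3], "hand": 5}

```text
clock: 4.95
tool_pos: [0.5026, -0.2194, 0.2477]
orientation: [-2.071, -2.358, 0.001]
wrist_force: [1.3, -0.3, -1.0]
finger_gap: 0.0183
finger_force: 39.6
```

>>> play_rows:
  increments:
    - {"travel": [0.84, 0.08, 0], "twist": [0, 0, 0.3], "hand": 5}
    - {"travel": [0.84, 0.06, 0], "twist": [0, 0, 0.3], "hand": 5}
    - {"travel": [0.84, 0.04, 0], "twist": [0, 0, 0.3], "hand": 5}
    - {"travel": [0.69, 0.12, 0.16], "twist": [0, 0, 0.3], "hand": 5}
    - {"travel": [0.69, 0.1, 0.16], "twist": [0, 0, 0.3], "hand": 5}
    - {"travel": [0.69, 0.09, 0.16], "twist": [0, 0, 0.31], "hand": 5}
    - {"travel": [0.7, 0.07, 0.15], "twist": [0, 0, 0.3], "hand": 5}
    - {"travel": [0.7, 0.05, 0.16], "twist": [0, 0, 0.31], "hand": 5}

```text
clock: 5.62
tool_pos: [0.5166, 0.0202, 0.2161]
orientation: [-2.308, -2.128, 0.004]
wrist_force: [1.5, 0.1, 0.1]
finger_gap: 0.0184
finger_force: 39.6
```

>>> play_rows:
  increments:
    - {"travel": [0.7, 0.03, 0.15], "twist": [0, 0, 0.3], "hand": 5}
    - {"travel": [0.7, 0.01, 0.16], "twist": [0, 0, 0.31], "hand": 5}
    - {"travel": [0.7, -0.01, 0.15], "twist": [0, 0, 0.3], "hand": 5}
    - {"travel": [0, 0, 0.44], "twist": [0, 0, 0], "hand": 5}
    - {"travel": [0, 0, 0.44], "twist": [0, 0, 0], "hand": 5}
    - {"travel": [0, 0, 0], "twist": [0, 0, 0], "hand": 5}
    - {"travel": [0, 0, 0], "twist": [0, 0, 0], "hand": 5}
    - {"travel": [0, 0, 0], "twist": [0, 0, 0], "hand": 5}

```text
clock: 6.28
tool_pos: [0.5275, 0.1019, 0.1649]
orientation: [-2.392, -2.037, 0.0]
wrist_force: [0.4, 0.0, -1.0]
finger_gap: 0.0182
finger_force: 39.6
```

Run:
```python
from h import *
from cell import *
o=get_obs(); print(o["tool_pos"],np.degrees(yaw(o)),o["finger_gap"],o["clock"],o["wrist_force"],o["ft_torque"])
c=capture("side");t=capture("top");pickle.dump((c,t,o),open("c2.pkl","wb"))
a=cv2.resize(c["frame"][165:225,265:345,::-1],(800,600),interpolation=cv2.INTER_CUBIC)
cv2.imwrite("pics/s3.png",a)
# overlay check of side calibration: tester top corners from top-view pose
for P in[(.5947,.1377,.042),(.5623,-.0645,.042),(.437,-.0447,.042),(.4705,.1586,.042)]: print(((proj(c,[P])[0]+.45-[265,165])*10).round(0))
ya=np.radians(-9.2);X=np.array([np.cos(ya),np.sin(ya),0]);Y=np.array([-X[1],X[0],0])
S=np.array([.5277,.1029,.052])
print("block top corners",[((proj(c,[S+X*.023*i+Y*.027*j])[0]+.45-[265,165])*10).round(0).tolist() for i in(-1,1) for j in(-1,1)])
m=R.from_rotvec(o["orientation"]).as_matrix()
print("relay bottom",[((proj(c,[o["tool_pos"]+m@[.0007+.014*i,.01*j,.088]])[0]+.45-[265,165])*10).round(0).tolist() for i in(-1,1) for j in(-1,1)])
plan(o["tool_pos"],m,[((.5276,.1022,.150),-9.2,1)],5)
```

```text
[0.52751605 0.1019151  0.16487468] -9.16910019808966 0.018163451252917354 6.2833 [ 0.44932201  0.01438672 -0.96997294] [-0.09289961 -0.04751834 -0.02501201]
[552. 271.]
[599. 564.]
[ 44. 588.]
[ 88. 288.]
block top corners [[238.0, 339.0], [241.0, 270.0], [419.0, 332.0], [414.0, 263.0]]
relay bottom [[285.0, 228.0], [363.0, 225.0], [285.0, 194.0], [362.0, 191.0]]
{"travel":[0.01, 0.0, 0.37],"twist":[-0.0, 0.0, 0.01],"hand":5}, 
-- [0.5276 0.1023 0.1501]
```

View pics/s3.png

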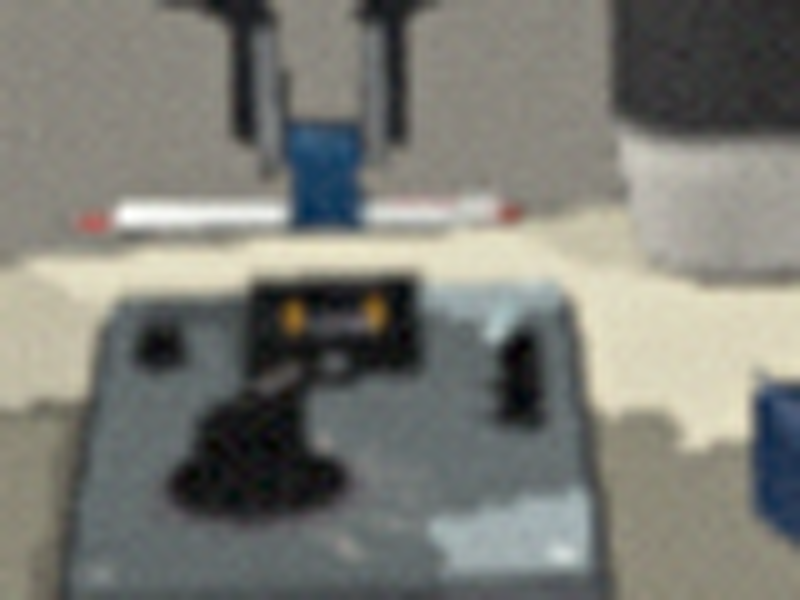

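The side crop shows the relay at columns 291–360, squarely held, and the socket block at columns 247–420, centre about 333. So the socket lies about 1 mm further in +x than the top view gave, and I'll shift x by +1 mm and descend.

>>> play_rows:
  increments:
    - {"travel": [0.01, 0.03, 0.2], "twist": [0, 0, 0], "hand": 5}
    - {"travel": [0, 0, 0.25], "twist": [0, 0, 0], "hand": 5}
    - {"travel": [0, 0, 0.1], "twist": [0, 0, 0], "hand": 5}
    - {"travel": [0, 0, 0], "twist": [0, 0, 0], "hand": 5}
    - {"travel": [0, 0, 0], "twist": [0, 0, 0], "hand": 5}

```text
clock: 6.8
tool_pos: [0.5285, 0.1023, 0.1421]
orientation: [-2.391, -2.037, 0.002]
wrist_force: [1.1, 0.7, -0.3]
finger_gap: 0.0186
finger_force: 39.6
```

>>> play_rows:
  increments:
    - {"travel": [0, 0, 0.06], "twist": [0, 0, 0], "hand": 5}
    - {"travel": [0, 0, 0.04], "twist": [0, 0, 0], "hand": 5}
    - {"travel": [0, 0, 0], "twist": [0, 0, 0], "hand": 5}
    - {"travel": [0, 0, 0], "twist": [0, 0, 0], "hand": 5}

```text
clock: 7.13
tool_pos: [0.5287, 0.1024, 0.1388]
orientation: [-2.391, -2.037, -0.0]
wrist_force: [0.3, 0.0, -0.6]
finger_gap: 0.0186
finger_force: 39.6
```

>>> play_rows:
  increments:
    - {"travel": [0, 0, 0.05], "twist": [0, 0, 0], "hand": 5}
    - {"travel": [0, 0, 0.05], "twist": [0, 0, 0], "hand": 5}
    - {"travel": [0, 0, 0], "twist": [0, 0, 0], "hand": 5}

```text
clock: 7.38
tool_pos: [0.5286, 0.1025, 0.1345]
orientation: [-2.391, -2.037, -0.0]
wrist_force: [-2.2, 0.2, 1.2]
finger_gap: 0.0185
finger_force: 39.7
```

>>> play_rows:
  increments:
    - {"travel": [0, 0, 0.05], "twist": [0, 0, 0], "hand": 5}
    - {"travel": [0, 0, 0.05], "twist": [0, 0, 0], "hand": 5}
    - {"travel": [0, 0, 0], "twist": [0, 0, 0], "hand": 5}

```text
clock: 7.63
tool_pos: [0.5286, 0.1024, 0.1302]
orientation: [-2.391, -2.037, 0.0]
wrist_force: [-0.2, 0.3, 0.0]
finger_gap: 0.0185
finger_force: 39.7
```

>>> play_rows:
  increments:
    - {"travel": [0, 0, 0.05], "twist": [0, 0, 0], "hand": 5}
    - {"travel": [0, 0, 0], "twist": [0, 0, 0], "hand": 5}
    - {"travel": [0, 0, 0], "twist": [0, 0, 0], "hand": 5}

```text
clock: 7.88
tool_pos: [0.5289, 0.1025, 0.1298]
orientation: [2.391, 2.037, 0.001]
wrist_force: [-5.0, 0.0, 8.8]
finger_gap: 0.0183
finger_force: 40.6
```

Run:
```python
from h import *
from cell import *
o=get_obs(); print(o["tool_pos"],o["wrist_force"],o["ft_torque"],o["finger_gap"])
c=capture("side")
cv2.imwrite("pics/s4.png",cv2.resize(c["frame"][165:225,265:345,::-1],(800,600),interpolation=cv2.INTER_CUBIC))
```

```text
[0.52885908 0.1024777  0.12975173] [-4.96872085  0.02146503  8.82560066] [ 0.01647577  0.89366074 -0.03415295] 0.018282561959883144
```

View pics/s4.png

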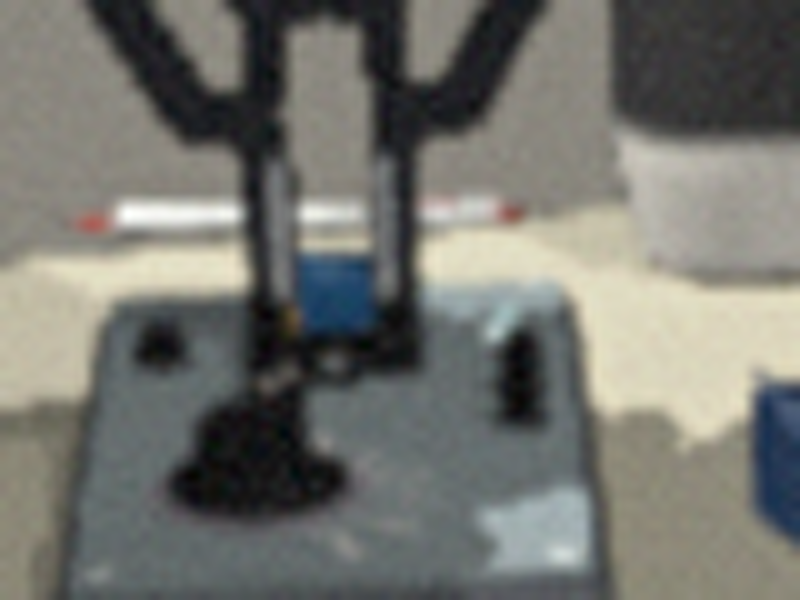

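The relay is in the pocket at rows 255–335. I'll compare those rows with the projection of a seated relay.

Run:
```python
from h import *
d=pickle.load(open("c0.pkl","rb"));c=d["side"]
m=Rt(np.radians(-9.2))
f=lambda p,x,y,z:((proj(c,[np.array([p[0],p[1],0])+m@[x,y,0]+[0,0,z]])[0]+.45-[265,165])*10).round(0).tolist()
for p,z,n in[((.5275,.1019),.1649,"s3"),((.5289,.1025),.1298,"now")]:
  for h in (.086,.088,.090):
    print(n,h,"top far",f(p,.014,0,z-h+.022),"top near",f(p,-.014,0,z-h+.022),"bot near",f(p,-.014,0,z-h))
p=(.5289,.1025)
print("block top near",f(p,-.027,0,.052),"far",f(p,.027,0,.052),"mouth near",f(p,-.01525,0,.052))
# measured edges: column profile blueness
from cell import *
g=capture("side")["frame"].astype(float);c2=pickle.load(open("c2.pkl","rb"))[0]["frame"].astype(float)
for n,F in(("s3",c2),("now",g)):
    r=(F[:,:,2]-F[:,:,0])[172:206,296:301].mean(1) if n=="now" else (F[:,:,2]-F[:,:,0])[172:206,295:300].mean(1)
    print(n,r.round(0).astype(int).tolist())
```

```text
s3 0.086 top far [319.0, 105.0] top near [319.0, 137.0] bot near [324.0, 220.0]
s3 0.088 top far [320.0, 112.0] top near [320.0, 145.0] bot near [324.0, 228.0]
s3 0.09 top far [320.0, 120.0] top near [320.0, 152.0] bot near [324.0, 235.0]
now 0.086 top far [330.0, 233.0] top near [331.0, 268.0] bot near [335.0, 348.0]
now 0.088 top far [331.0, 240.0] top near [331.0, 275.0] bot near [335.0, 356.0]
now 0.09 top far [331.0, 247.0] top near [332.0, 282.0] bot near [335.0, 363.0]
block top near [334.0, 336.0] far [332.0, 266.0] mouth near [333.0, 320.0]
s3 [-12, -11, -13, -14, -9, 23, 54, 66, 73, 70, 67, 65, 67, 67, 66, 28, -11, -33, -34, -29, -17, -3, 2, -2, -5, -4, 1, 2, 1, 2, 0, 3, 7, 8]
now [-12, -13, -11, -12, -13, -12, -13, -13, -11, -11, -12, -11, -12, -8, -4, -6, -23, -25, 15, 58, 65, 72, 72, 71, 67, 56, 23, 0, 4, 2, 2, 7, 7, 9]
```

>>> play_rows:
  increments:
    - {"travel": [0, 0, 0.05], "twist": [0, 0, 0], "hand": 5}
    - {"travel": [0, 0, 0], "twist": [0, 0, 0], "hand": 5}
  newtons: 60

```text
clock: 8.15
tool_pos: [0.529, 0.1025, 0.1297]
orientation: [2.391, 2.037, 0.001]
wrist_force: [-13.4, -1.9, 22.1]
finger_gap: 0.0174
finger_force: 60.9
```

>>> play_rows:
  increments:
    - {"travel": [0, 0, 0.05], "twist": [0, 0, 0], "hand": 5}
    - {"travel": [0, 0, 0], "twist": [0, 0, 0], "hand": 5}

```text
clock: 8.32
tool_pos: [0.5291, 0.1025, 0.1297]
orientation: [2.391, 2.037, 0.001]
wrist_force: [-19.9, -2.3, 35.5]
finger_gap: 0.0181
finger_force: 62.4
```

It stops hard at TCP z = 0.1297 under 35 N, which matches being seated on the floor. I'll relax, release, lift and check.

>>> play_rows:
  increments:
    - {"travel": [0, 0, -0.1], "twist": [0, 0, 0], "hand": 5}
    - {"travel": [0, 0, 0], "twist": [0, 0, 0], "hand": 36}
    - {"travel": [0, 0, 0], "twist": [0, 0, 0], "hand": 36}
    - {"travel": [0, 0, 0], "twist": [0, 0, 0], "hand": 36}
    - {"travel": [0, 0, -0.4], "twist": [0, 0, 0], "hand": 36}
    - {"travel": [0, 0, -0.8], "twist": [0, 0, 0], "hand": 36}
    - {"travel": [0, 0, -0.8], "twist": [0, 0, 0], "hand": 36}
    - {"travel": [0, 0, 0], "twist": [0, 0, 0], "hand": 36}

```text
clock: 8.98
tool_pos: [0.531, 0.1026, 0.2153]
orientation: [2.387, 2.033, 0.014]
wrist_force: [1.3, -0.3, 1.6]
finger_gap: 0.0305
finger_force: 0.0
```

Run:
```python
from h import *
from cell import *
o=get_obs(); print(o["tool_pos"],np.degrees(yaw(o)),o["wrist_force"],o["finger_gap"])
c=capture("side")
g=c["frame"].astype(float);print((g[:,:,2]-g[:,:,0])[180:206,296:301].mean(1).round(0).astype(int).tolist())
cv2.imwrite("pics/s5.png",cv2.resize(c["frame"][165:225,265:345,::-1],(800,600),interpolation=cv2.INTER_CUBIC))
plan(o["tool_pos"],R.from_rotvec(o["orientation"]).as_matrix(),[((.489,.0035,.19),-40,7)],45)
```

```text
[0.53100075 0.10262555 0.21526234] -9.144639991914174 [ 1.25543116 -0.26460871  1.61063299] 0.030476911773861498
[-11, -12, -12, -12, -11, -8, -5, -6, 0, 29, 80, 95, 93, 81, 74, 70, 73, 62, 25, 0, 1, 3, 2, 7, 9, 7]
{"travel":[-0.37, -0.09, 0.09],"twist":[0.02, -0.01, 0.88],"hand":45}, 
{"travel":[-0.38, -0.06, 0.09],"twist":[0.01, -0.01, 0.88],"hand":45}, 
{"travel":[-0.38, -0.04, 0.09],"twist":[0.02, -0.01, 0.88],"hand":45}, 
{"travel":[-0.39, -0.0, 0.09],"twist":[0.01, -0.01, 0.88],"hand":45}, 
{"travel":[-0.38, 0.02, 0.09],"twist":[0.02, -0.01, 0.88],"hand":45}, 
{"travel":[-0.38, 0.06, 0.09],"twist":[0.01, -0.01, 0.89],"hand":45}, 
{"travel":[-0.38, 0.08, 0.09],"twist":[0.02, -0.0, 0.88],"hand":45}, 
-- [0.489  0.0036 0.1898]
```

View pics/s5.png

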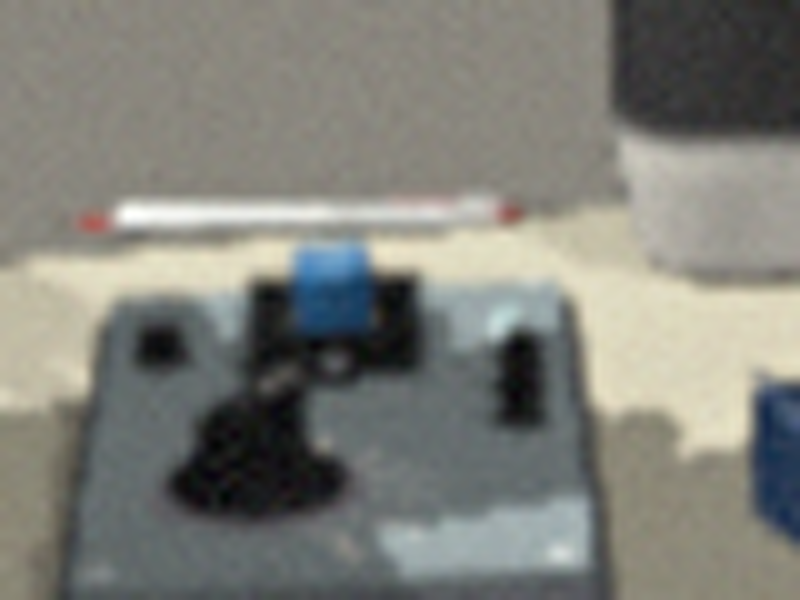

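The relay sits square in the socket, but its top edge rose from about row 255 to 245, so it was drawn up 2–3 mm during release. I'll press it home from above with closed fingers.

>>> play_rows:
  increments:
    - {"travel": [0, -0.04, 0.5], "twist": [0, 0, 0], "hand": 0}
    - {"travel": [0, 0, 0.5], "twist": [0, 0, 0], "hand": 0}
    - {"travel": [0, 0, 0.5], "twist": [0, 0, 0], "hand": 0}
    - {"travel": [0, 0, 0.2], "twist": [0, 0, 0], "hand": 0}
    - {"travel": [0, 0, 0], "twist": [0, 0, 0], "hand": 0}
    - {"travel": [0, 0, 0], "twist": [0, 0, 0], "hand": 0}

```text
clock: 9.53
tool_pos: [0.5269, 0.1026, 0.1398]
orientation: [-2.391, -2.037, 0.002]
wrist_force: [-0.5, -0.1, -0.1]
finger_gap: 0.0
finger_force: 0.0
```

>>> play_rows:
  increments:
    - {"travel": [0, 0, 0.1], "twist": [0, 0, 0], "hand": 0}
    - {"travel": [0, 0, 0.05], "twist": [0, 0, 0], "hand": 0}
    - {"travel": [0, 0, 0], "twist": [0, 0, 0], "hand": 0}

```text
clock: 9.78
tool_pos: [0.5277, 0.1027, 0.1366]
orientation: [2.391, 2.037, 0.002]
wrist_force: [-5.5, -0.4, 12.7]
finger_gap: 0.0002
finger_force: 6.3
```

>>> play_rows:
  increments:
    - {"travel": [0, 0, 0.05], "twist": [0, 0, 0], "hand": 0}
    - {"travel": [0, 0, 0], "twist": [0, 0, 0], "hand": 0}
    - {"travel": [0, 0, 0], "twist": [0, 0, 0], "hand": 0}

```text
clock: 10.03
tool_pos: [0.5279, 0.1027, 0.1366]
orientation: [2.39, 2.036, 0.003]
wrist_force: [-10.9, -1.9, 24.5]
finger_gap: 0.0
finger_force: 12.1
```

>>> play_rows:
  increments:
    - {"travel": [0, 0, 0.02], "twist": [0, 0, 0], "hand": 0}
    - {"travel": [0, 0, 0], "twist": [0, 0, 0], "hand": 0}

```text
clock: 10.2
tool_pos: [0.5279, 0.1027, 0.1366]
orientation: [2.39, 2.036, 0.004]
wrist_force: [-14.0, -2.5, 30.2]
finger_gap: -0.0
finger_force: 14.5
```

>>> play_rows:
  increments:
    - {"travel": [0, 0, -0.5], "twist": [0, 0, 0], "hand": 0}
    - {"travel": [0, 0, -0.8], "twist": [0, 0, 0], "hand": 0}
    - {"travel": [0, 0, -0.6], "twist": [0, 0, 0], "hand": 0}
    - {"travel": [0, 0, 0], "twist": [0, 0, 0], "hand": 45}
    - {"travel": [0, 0, 0], "twist": [0, 0, 0], "hand": 45}

```text
clock: 10.62
tool_pos: [0.5278, 0.1027, 0.2095]
orientation: [2.39, 2.036, 0.005]
wrist_force: [-0.2, 0.1, -0.4]
finger_gap: 0.0233
finger_force: 0.0
```

Run:
```python
from h import *
from cell import *
o=get_obs(); print(o["tool_pos"],np.degrees(yaw(o)),o["wrist_force"],o["finger_gap"])
c=capture("side");t=capture("top");d=pickle.load(open("c0.pkl","rb"))
g=c["frame"].astype(float);print((g[:,:,2]-g[:,:,0])[180:206,296:301].mean(1).round(0).astype(int).tolist())
a=cv2.resize(c["frame"][165:225,265:345,::-1],(400,300),interpolation=cv2.INTER_CUBIC)
k=cv2.resize(d["top"]["frame"][225:264,225:277,::-1],(400,300),interpolation=cv2.INTER_CUBIC)
k2=cv2.resize(t["frame"][200:275,180:280,::-1],(400,300),interpolation=cv2.INTER_CUBIC)
cv2.imwrite("pics/s6.png",np.vstack([np.hstack([a,k]),np.hstack([k2,k2*0])]))
```

```text
[0.52781309 0.10271129 0.20945263] -9.141070504649402 [-0.22465935  0.13753393 -0.37379332] 0.02331976215049209
[-13, -11, -11, -14, -10, -7, -5, -6, -21, -5, 67, 99, 94, 82, 74, 72, 71, 60, 26, 0, -1, 2, 1, 4, 8, 10]
```

View pics/s6.png

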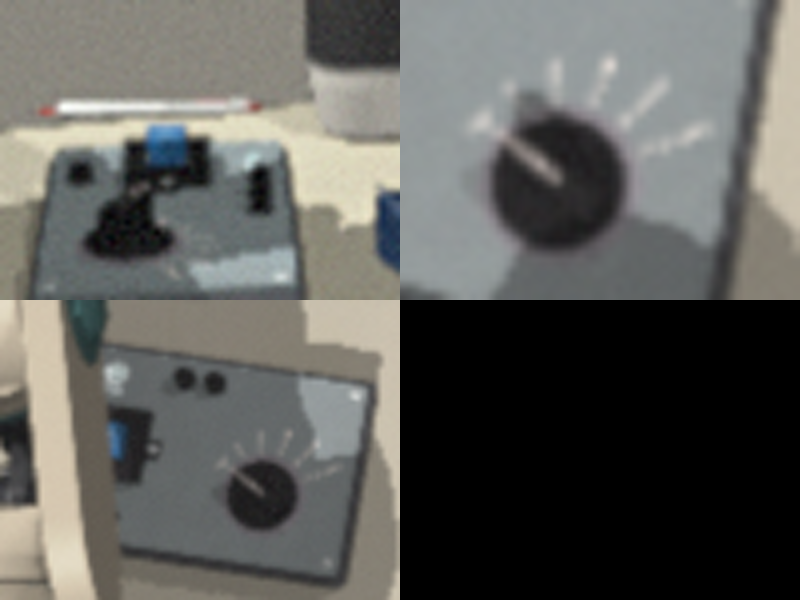

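Pressing stops firmly at TCP z = 0.1366 up to 30 N, so the relay's top is at 0.064 and it is seated; the image agrees. The dial ticks fan clockwise, and the pointer at off runs from (562,183) to (485,125) in the upper-right crop.

Run:
```python
from h import *
from cell import *
d=pickle.load(open("c0.pkl","rb"));t=d["top"]
k=lambda p:(np.array(p,float)-[400,0])/(400/52)+[225,225]-.44
print("skirt",unproj(t,[k((559,182))],.049))
w=unproj(t,[k((562,183)),k((485,125))],.067);e=w[1]-w[0];print(w,np.degrees(np.arctan2(e[1],e[0])),np.linalg.norm(e))
tk=unproj(t,[k(p) for p in((478,120),(510,88),(556,75),(605,75),(650,100),(685,140))],.042)
print(tk[:,:2].round(4).tolist())
from scipy.optimize import least_squares
cx=np.array([.4905,.0045]);v=tk[:,:2]-cx;print(np.degrees(np.arctan2(v[:,1],v[:,0])).round(1))
# dark skirt mask
f=t["frame"].astype(float).mean(2)[232:262,230:262]
n,l,st,ce=cv2.connectedComponentsWithStats((f<62).astype(np.uint8));i=1+st[1:,4].argmax();print(st[i],ce[i]+[230,232],unproj(t,[ce[i]+[230,232]],.050))
o=get_obs()
plan(o["tool_pos"],R.from_rotvec(o["orientation"]).as_matrix(),[((.4915,.004,.19),-42,7)],45)
```

```text
skirt [[0.49135096 0.00476169 0.049     ]]
[[0.48821214 0.00163403 0.067     ]
 [0.50723061 0.02602635 0.067     ]] 52.056785797669676 0.03093036566879822
[[0.5132, 0.0318], [0.5235, 0.0215], [0.5275, 0.0067], [0.5272, -0.0092], [0.5187, -0.0237], [0.5054, -0.035]]
[ 50.3  27.3   3.4 -20.4 -45.  -69.3]
[  7   8  17  17 194] [245.52061856 248.72680412] [[0.48992002 0.00392234 0.05      ]]
{"travel":[-0.37, -0.07, 0.06],"twist":[-0.0, 0.0, 0.94],"hand":45}, 
{"travel":[-0.37, -0.04, 0.06],"twist":[-0.0, 0.0, 0.94],"hand":45}, 
{"travel":[-0.37, -0.01, 0.06],"twist":[-0.0, 0.0, 0.94],"hand":45}, 
{"travel":[-0.37, 0.02, 0.06],"twist":[-0.0, 0.0, 0.94],"hand":45}, 
{"travel":[-0.37, 0.06, 0.06],"twist":[-0.0, 0.0, 0.94],"hand":45}, 
{"travel":[-0.37, 0.09, 0.06],"twist":[-0.01, 0.01, 0.94],"hand":45}, 
{"travel":[-0.36, 0.11, 0.06],"twist":[-0.0, 0.0, 0.93],"hand":45}, 
-- [0.4914 0.0039 0.19  ]
```

>>> play_rows:
  increments:
    - {"travel": [-0.37, -0.07, 0.06], "twist": [0, 0, 0.86], "hand": 32}
    - {"travel": [-0.37, -0.04, 0.06], "twist": [0, 0, 0.86], "hand": 32}
    - {"travel": [-0.37, -0.01, 0.06], "twist": [0, 0, 0.86], "hand": 32}
    - {"travel": [-0.37, 0.02, 0.06], "twist": [0, 0, 0.86], "hand": 32}
    - {"travel": [-0.37, 0.05, 0.06], "twist": [0, 0, 0.86], "hand": 32}
    - {"travel": [-0.37, 0.07, 0.06], "twist": [0, 0, 0.86], "hand": 32}
    - {"travel": [-0.37, 0.09, 0.06], "twist": [0, 0, 0.86], "hand": 32}
    - {"travel": [0, 0, 0], "twist": [0, 0, 0], "hand": 32}

```text
clock: 11.38
tool_pos: [0.4905, 0.0023, 0.1889]
orientation: [-2.841, -1.339, 0.006]
wrist_force: [-0.1, -0.7, -0.6]
finger_gap: 0.0275
finger_force: 0.0
```

Run:
```python
from h import *
from cell import *
o=get_obs(); print(o["tool_pos"],np.degrees(yaw(o)),o["wrist_force"],o["finger_gap"])
plan(o["tool_pos"],R.from_rotvec(o["orientation"]).as_matrix(),[((.4915,.004,.125),-39.2,4)],32)
```

```text
[0.49053885 0.00228444 0.18885367] -39.536091507818526 [-0.14051568 -0.65116325 -0.58528329] 0.027459930189541026
{"travel":[0.01, -0.0, 0.4],"twist":[-0.01, 0.01, -0.02],"hand":32}, 
{"travel":[0.01, -0.0, 0.4],"twist":[-0.01, 0.01, -0.02],"hand":32}, 
{"travel":[0.02, -0.0, 0.4],"twist":[-0.01, 0.01, -0.01],"hand":32}, 
{"travel":[0.01, -0.01, 0.4],"twist":[-0.0, 0.0, -0.02],"hand":32}, 
-- [0.4914 0.0041 0.1249]
```

>>> play_rows:
  increments:
    - {"travel": [0.01, 0, 0.4], "twist": [0, 0, -0.02], "hand": 32}
    - {"travel": [0.01, 0, 0.4], "twist": [0, 0, -0.02], "hand": 32}
    - {"travel": [0.01, 0, 0.4], "twist": [0, 0, 0], "hand": 32}
    - {"travel": [0.01, 0, 0.4], "twist": [0, 0, 0], "hand": 32}
    - {"travel": [0, 0, 0], "twist": [0, 0, 0], "hand": 32}
    - {"travel": [0, 0, 0], "twist": [0, 0, 0], "hand": 32}

```text
clock: 11.88
tool_pos: [0.4923, 0.0056, 0.1259]
orientation: [-2.833, -1.353, 0.004]
wrist_force: [-0.6, -0.2, -0.1]
finger_gap: 0.0272
finger_force: 0.0
```

>>> play_rows:
  increments:
    - {"travel": [0, 0, 0], "twist": [0, 0, 0], "hand": 0}
    - {"travel": [0, 0, 0], "twist": [0, 0, 0], "hand": 0}
    - {"travel": [0, 0, 0], "twist": [0, 0, 0], "hand": 0}
    - {"travel": [0, 0, 0], "twist": [0, 0, 0], "hand": 0}
    - {"travel": [0, 0, 0], "twist": [0, 0, 0], "hand": 0}
  newtons: 60

```text
clock: 12.3
tool_pos: [0.4931, 0.0056, 0.1281]
orientation: [-2.835, -1.351, -0.002]
wrist_force: [-4.5, 3.7, 5.4]
finger_gap: 0.0101
finger_force: 61.1
```

Run:
```python
from h import *
from cell import *
o=get_obs(); print(o["tool_pos"],np.degrees(yaw(o)),o["wrist_force"],o["ft_torque"],o["finger_gap"])
```

```text
[0.49306711 0.00557128 0.12807076] -39.03269016395077 [-4.45785021  3.74125673  5.3833682 ] [ 0.52463066  0.72075181 -0.17038531] 0.010088047048143759
```

Create lg.py:
```python
from h import *
from cell import *
o=get_obs();m=R.from_rotvec(o["orientation"]).as_matrix()
print("yaw %.2f"%np.degrees(yaw(o)),o["tool_pos"].round(4),"F",o["wrist_force"].round(1),"T",o["ft_torque"].round(3),"gap %.4f"%o["finger_gap"],o["clock"])
```

```text
(no output)
```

>>> play_rows:
  increments:
    - {"travel": [0, 0, -0.05], "twist": [0, 0, 0], "hand": 0}
    - {"travel": [0, 0, 0], "twist": [0, 0, 0], "hand": 0}
    - {"travel": [0, 0, 0], "twist": [0, 0, 0], "hand": 0}
  newtons: 80

```text
clock: 12.55
tool_pos: [0.4929, 0.0056, 0.1283]
orientation: [-2.835, -1.351, -0.001]
wrist_force: [3.9, 3.8, -9.0]
finger_gap: 0.0097
finger_force: 80.6
```

```bash
python3 lg.py
```

```text
yaw -39.04 [0.4929 0.0056 0.1283] F [ 3.9  3.8 -9. ] T [ 0.511 -0.672 -0.201] gap 0.0097 12.55
```

>>> play_rows:
  increments:
    - {"travel": [0, 0, 0], "twist": [0, 0, 0.6], "hand": 0}
    - {"travel": [0, 0, 0], "twist": [0, 0, 0], "hand": 0}
    - {"travel": [0, 0, 0], "twist": [0, 0, 0], "hand": 0}
    - {"travel": [0, 0, 0], "twist": [0, 0, 0], "hand": 0}

```text
clock: 12.88
tool_pos: [0.4929, 0.0056, 0.1283]
orientation: [-2.869, -1.278, -0.001]
wrist_force: [3.3, 4.0, -9.9]
finger_gap: 0.0095
finger_force: 80.5
```

```bash
python3 lg.py
```

```text
yaw -41.96 [0.4929 0.0056 0.1283] F [ 3.3  4.  -9.9] T [ 0.6   -0.689  0.114] gap 0.0095 12.8833
```

>>> play_rows:
  increments:
    - {"travel": [0, 0, 0], "twist": [0, 0, 0.6], "hand": 0}
    - {"travel": [0, 0, 0], "twist": [0, 0, 0], "hand": 0}
    - {"travel": [0, 0, 0], "twist": [0, 0, 0], "hand": 0}
    - {"travel": [0, 0, 0], "twist": [0, 0, 0], "hand": 0}

```text
clock: 13.22
tool_pos: [0.4929, 0.0056, 0.1283]
orientation: [-2.901, -1.203, -0.001]
wrist_force: [3.0, 3.5, -8.6]
finger_gap: 0.0093
finger_force: 80.4
```

```bash
python3 lg.py
```

```text
yaw -44.96 [0.4929 0.0056 0.1283] F [ 3.   3.5 -8.6] T [ 0.598 -0.696  0.159] gap 0.0093 13.2167
```

>>> play_rows:
  increments:
    - {"travel": [0, 0, 0.02], "twist": [0, 0, 0.8], "hand": 0}
    - {"travel": [0, 0, 0], "twist": [0, 0, 0], "hand": 0}
    - {"travel": [0, 0, 0], "twist": [0, 0, 0], "hand": 0}
    - {"travel": [0, 0, 0], "twist": [0, 0, 0], "hand": 0}

```text
clock: 13.55
tool_pos: [0.493, 0.0056, 0.1282]
orientation: [-2.941, -1.103, -0.001]
wrist_force: [0.5, 5.6, -4.1]
finger_gap: 0.0095
finger_force: 81.2
```

```bash
python3 lg.py
```

```text
yaw -48.89 [0.493  0.0056 0.1282] F [ 0.5  5.6 -4.1] T [ 0.885 -0.189  0.134] gap 0.0095 13.55
```

>>> play_rows:
  increments:
    - {"travel": [0, 0, 0], "twist": [0, 0, 0.8], "hand": 0}
    - {"travel": [0, 0, 0], "twist": [0, 0, 0], "hand": 0}
    - {"travel": [0, 0, 0], "twist": [0, 0, 0], "hand": 0}
    - {"travel": [0, 0, 0], "twist": [0, 0, 0], "hand": 0}

```text
clock: 13.88
tool_pos: [0.4929, 0.0056, 0.1282]
orientation: [-2.978, -0.999, -0.001]
wrist_force: [1.2, 5.4, -3.3]
finger_gap: 0.0093
finger_force: 81.2
```

```bash
python3 lg.py
```

```text
yaw -52.90 [0.4929 0.0056 0.1282] F [ 1.2  5.4 -3.3] T [ 0.873 -0.171  0.065] gap 0.0093 13.8833
```

>>> play_rows:
  increments:
    - {"travel": [0, 0, 0], "twist": [0, 0, 0.8], "hand": 0}
    - {"travel": [0, 0, 0], "twist": [0, 0, 0], "hand": 0}
    - {"travel": [0, 0, 0], "twist": [0, 0, 0], "hand": 0}
    - {"travel": [0, 0, 0], "twist": [0, 0, 0], "hand": 0}

```text
clock: 14.22
tool_pos: [0.4929, 0.0056, 0.1282]
orientation: [-3.011, -0.895, -0.001]
wrist_force: [1.1, 5.7, -3.4]
finger_gap: 0.0092
finger_force: 81.2
```

```bash
python3 lg.py
```

```text
yaw -56.90 [0.4929 0.0056 0.1282] F [ 1.1  5.7 -3.4] T [ 0.864 -0.148  0.019] gap 0.0092 14.2167
```

>>> play_rows:
  increments:
    - {"travel": [0, 0, 0], "twist": [0, 0, 0.8], "hand": 0}
    - {"travel": [0, 0, 0], "twist": [0, 0, 0], "hand": 0}
    - {"travel": [0, 0, 0], "twist": [0, 0, 0], "hand": 0}
    - {"travel": [0, 0, 0], "twist": [0, 0, 0], "hand": 0}

```text
clock: 14.55
tool_pos: [0.4929, 0.0056, 0.1283]
orientation: [-3.04, -0.789, -0.001]
wrist_force: [0.8, 5.4, -3.5]
finger_gap: 0.0096
finger_force: 81.1
```

```bash
python3 lg.py
```

```text
yaw -60.90 [0.4929 0.0056 0.1283] F [ 0.8  5.4 -3.5] T [ 0.908 -0.124  0.072] gap 0.0096 14.55
```

>>> play_rows:
  increments:
    - {"travel": [0, 0, 0], "twist": [0, 0, 0.8], "hand": 0}
    - {"travel": [0, 0, 0], "twist": [0, 0, 0], "hand": 0}
    - {"travel": [0, 0, 0], "twist": [0, 0, 0], "hand": 0}
    - {"travel": [0, 0, 0], "twist": [0, 0, 0], "hand": 0}

```text
clock: 14.88
tool_pos: [0.4929, 0.0057, 0.1283]
orientation: [-3.065, -0.683, -0.001]
wrist_force: [0.6, 4.6, -3.2]
finger_gap: 0.0094
finger_force: 81.2
```

```bash
python3 lg.py
```

```text
yaw -64.89 [0.4929 0.0057 0.1283] F [ 0.6  4.6 -3.2] T [ 0.891 -0.098  0.075] gap 0.0094 14.8833
```

>>> play_rows:
  increments:
    - {"travel": [0, 0, 0], "twist": [0, 0, 0.8], "hand": 0}
    - {"travel": [0, 0, 0], "twist": [0, 0, 0], "hand": 0}
    - {"travel": [0, 0, 0], "twist": [0, 0, 0], "hand": 0}
    - {"travel": [0, 0, 0], "twist": [0, 0, 0], "hand": 0}

```text
clock: 15.22
tool_pos: [0.4929, 0.0057, 0.1282]
orientation: [-3.087, -0.575, -0.0]
wrist_force: [-0.1, 5.1, -4.5]
finger_gap: 0.0095
finger_force: 81.2
```

```bash
python3 lg.py
```

```text
yaw -68.88 [0.4929 0.0057 0.1282] F [-0.1  5.1 -4.5] T [ 0.861 -0.094  0.139] gap 0.0095 15.2167
```

The torque peaks near -45.5°, is lowest near -57°, and rises again by -69°. That puts off at about -39.3°, the first click near -63.3° and the third near -111.3°. I'll keep turning and keep feeling.

>>> play_rows:
  increments:
    - {"travel": [0, 0, 0], "twist": [0, 0, 0.8], "hand": 0}
    - {"travel": [0, 0, 0], "twist": [0, 0, 0], "hand": 0}
    - {"travel": [0, 0, 0], "twist": [0, 0, 0], "hand": 0}
    - {"travel": [0, 0, 0], "twist": [0, 0, 0], "hand": 0}

```text
clock: 15.55
tool_pos: [0.4929, 0.0057, 0.1282]
orientation: [-3.105, -0.467, -0.0]
wrist_force: [1.0, 5.9, -4.3]
finger_gap: 0.0096
finger_force: 81.2
```

```bash
python3 lg.py
```

```text
yaw -72.88 [0.4929 0.0057 0.1282] F [ 1.   5.9 -4.3] T [ 0.896 -0.082  0.148] gap 0.0096 15.55
```

>>> play_rows:
  increments:
    - {"travel": [0, 0, 0], "twist": [0, 0, 0.8], "hand": 0}
    - {"travel": [0, 0, 0], "twist": [0, 0, 0], "hand": 0}
    - {"travel": [0, 0, 0], "twist": [0, 0, 0], "hand": 0}
    - {"travel": [0, 0, 0], "twist": [0, 0, 0], "hand": 0}

```text
clock: 15.88
tool_pos: [0.4929, 0.0057, 0.1282]
orientation: [-3.12, -0.359, -0.0]
wrist_force: [-0.6, 6.2, -3.2]
finger_gap: 0.0092
finger_force: 81.1
```

```bash
python3 lg.py
```

```text
yaw -76.89 [0.4929 0.0057 0.1282] F [-0.6  6.2 -3.2] T [ 0.968 -0.103  0.122] gap 0.0092 15.8833
```

>>> play_rows:
  increments:
    - {"travel": [0, 0, 0], "twist": [0, 0, 0.8], "hand": 0}
    - {"travel": [0, 0, 0], "twist": [0, 0, 0], "hand": 0}
    - {"travel": [0, 0, 0], "twist": [0, 0, 0], "hand": 0}
    - {"travel": [0, 0, 0], "twist": [0, 0, 0], "hand": 0}

```text
clock: 16.22
tool_pos: [0.4929, 0.0057, 0.1282]
orientation: [-3.13, -0.249, -0.0]
wrist_force: [0.2, 7.4, -3.2]
finger_gap: 0.0093
finger_force: 81.2
```

```bash
python3 lg.py
```

```text
yaw -80.89 [0.4929 0.0057 0.1282] F [ 0.2  7.4 -3.2] T [ 0.967 -0.099  0.08 ] gap 0.0093 16.2167
```

>>> play_rows:
  increments:
    - {"travel": [0, 0, 0], "twist": [0, 0, 0.8], "hand": 0}
    - {"travel": [0, 0, 0], "twist": [0, 0, 0], "hand": 0}
    - {"travel": [0, 0, 0], "twist": [0, 0, 0], "hand": 0}
    - {"travel": [0, 0, 0], "twist": [0, 0, 0], "hand": 0}

```text
clock: 16.55
tool_pos: [0.4929, 0.0057, 0.1283]
orientation: [-3.137, -0.14, -0.0]
wrist_force: [-0.1, 5.6, -3.4]
finger_gap: 0.0096
finger_force: 81.1
```

```bash
python3 lg.py
```

```text
yaw -84.89 [0.4929 0.0057 0.1283] F [-0.1  5.6 -3.4] T [ 0.983 -0.033  0.064] gap 0.0096 16.55
```

>>> play_rows:
  increments:
    - {"travel": [0, 0, 0], "twist": [0, 0, 0.8], "hand": 0}
    - {"travel": [0, 0, 0], "twist": [0, 0, 0], "hand": 0}
    - {"travel": [0, 0, 0], "twist": [0, 0, 0], "hand": 0}
    - {"travel": [0, 0, 0], "twist": [0, 0, 0], "hand": 0}

```text
clock: 16.88
tool_pos: [0.4928, 0.0058, 0.1282]
orientation: [-3.14, -0.031, 0.0]
wrist_force: [-0.8, 6.9, -3.5]
finger_gap: 0.0094
finger_force: 81.2
```

```bash
python3 lg.py
```

```text
yaw -88.88 [0.4928 0.0058 0.1282] F [-0.8  6.9 -3.5] T [ 0.965 -0.091  0.105] gap 0.0094 16.8833
```

>>> play_rows:
  increments:
    - {"travel": [0, 0, 0], "twist": [0, 0, 0.8], "hand": 0}
    - {"travel": [0, 0, 0], "twist": [0, 0, 0], "hand": 0}
    - {"travel": [0, 0, 0], "twist": [0, 0, 0], "hand": 0}
    - {"travel": [0, 0, 0], "twist": [0, 0, 0], "hand": 0}

```text
clock: 17.22
tool_pos: [0.4929, 0.0058, 0.1282]
orientation: [-3.139, 0.079, 0.0]
wrist_force: [0.2, 5.7, -3.2]
finger_gap: 0.01
finger_force: 81.2
```

```bash
python3 lg.py
```

```text
yaw -92.88 [0.4929 0.0058 0.1282] F [ 0.2  5.7 -3.2] T [ 0.99  -0.022  0.146] gap 0.0100 17.2167
```

>>> play_rows:
  increments:
    - {"travel": [0, 0, 0], "twist": [0, 0, 0.8], "hand": 0}
    - {"travel": [0, 0, 0], "twist": [0, 0, 0], "hand": 0}
    - {"travel": [0, 0, 0], "twist": [0, 0, 0], "hand": 0}
    - {"travel": [0, 0, 0], "twist": [0, 0, 0], "hand": 0}

```text
clock: 17.55
tool_pos: [0.4928, 0.0059, 0.1282]
orientation: [-3.134, 0.188, 0.0]
wrist_force: [0.2, 5.9, -4.1]
finger_gap: 0.0096
finger_force: 81.2
```

```bash
python3 lg.py
```

```text
yaw -96.88 [0.4928 0.0059 0.1282] F [ 0.2  5.9 -4.1] T [ 1.029 -0.061  0.159] gap 0.0096 17.55
```

>>> play_rows:
  increments:
    - {"travel": [0, 0, 0], "twist": [0, 0, 0.8], "hand": 0}
    - {"travel": [0, 0, 0], "twist": [0, 0, 0], "hand": 0}
    - {"travel": [0, 0, 0], "twist": [0, 0, 0], "hand": 0}
    - {"travel": [0, 0, 0], "twist": [0, 0, 0], "hand": 0}

```text
clock: 17.88
tool_pos: [0.4928, 0.0059, 0.1282]
orientation: [-3.126, 0.298, 0.0]
wrist_force: [0.8, 6.9, -3.2]
finger_gap: 0.0094
finger_force: 81.2
```

```bash
python3 lg.py
```

```text
yaw -100.88 [0.4928 0.0059 0.1282] F [ 0.8  6.9 -3.2] T [1.133 0.008 0.106] gap 0.0094 17.8833
```

>>> play_rows:
  increments:
    - {"travel": [0, 0, 0], "twist": [0, 0, 0.8], "hand": 0}
    - {"travel": [0, 0, 0], "twist": [0, 0, 0], "hand": 0}
    - {"travel": [0, 0, 0], "twist": [0, 0, 0], "hand": 0}
    - {"travel": [0, 0, 0], "twist": [0, 0, 0], "hand": 0}

```text
clock: 18.22
tool_pos: [0.4928, 0.0059, 0.1282]
orientation: [-3.114, 0.407, 0.0]
wrist_force: [-0.1, 6.8, -2.9]
finger_gap: 0.0091
finger_force: 81.2
```

```bash
python3 lg.py
```

```text
yaw -104.88 [0.4928 0.0059 0.1282] F [-0.1  6.8 -2.9] T [1.158e+00 1.000e-03 4.900e-02] gap 0.0091 18.2167
```

Run:
```python
import numpy as np
from scipy.optimize import curve_fit
y=np.array([41.96,44.96,48.89,52.9,56.9,60.9,64.89,68.88,72.88,76.89,80.89,84.89,88.88,92.88,96.88,100.88,104.88])
T=np.array([.114,.159,.134,.065,.019,.072,.075,.139,.148,.122,.08,.064,.105,.146,.159,.106,.049])
f=lambda y,o,b,s,A:b+s*(y-o)+A*np.sin(2*np.pi*(y-o)/24)
p,c=curve_fit(f,y,T,[39.3,.08,.0006,.055]);print(p,np.sqrt(np.diag(c)),"third",p[0]+72);print((T-f(y,*p)).round(3))
```

```text
[4.06814712e+01 8.85989716e-02 3.45029808e-04 5.40908989e-02] [4.60828431e-01 9.05605937e-03 2.40881826e-04 6.57795833e-03] third 112.68147115775466
[ 0.007  0.02  -0.003 -0.025 -0.027  0.022 -0.025 -0.008  0.003  0.024
  0.026  0.005 -0.003 -0.009  0.006 -0.001 -0.014]
```

>>> play_rows:
  increments:
    - {"travel": [0, 0, 0], "twist": [0, 0, 0.75], "hand": 0}
    - {"travel": [0, 0, 0], "twist": [0, 0, 0], "hand": 0}
    - {"travel": [0, 0, 0], "twist": [0, 0, 0], "hand": 0}
    - {"travel": [0, 0, 0], "twist": [0, 0, 0], "hand": 0}

```text
clock: 18.55
tool_pos: [0.4929, 0.0059, 0.1282]
orientation: [-3.098, 0.508, 0.001]
wrist_force: [-0.2, 7.4, -3.4]
finger_gap: 0.0096
finger_force: 81.1
```

```bash
python3 lg.py
```

```text
yaw -108.64 [0.4929 0.0059 0.1282] F [-0.2  7.4 -3.4] T [ 1.118 -0.011  0.042] gap 0.0096 18.55
```

>>> play_rows:
  increments:
    - {"travel": [0, 0, 0], "twist": [0, 0, 0.75], "hand": 0}
    - {"travel": [0, 0, 0], "twist": [0, 0, 0], "hand": 0}
    - {"travel": [0, 0, 0], "twist": [0, 0, 0], "hand": 0}
    - {"travel": [0, 0, 0], "twist": [0, 0, 0], "hand": 0}
    - {"travel": [0, 0, 0], "twist": [0, 0, 0], "hand": 0}

```text
clock: 18.97
tool_pos: [0.4928, 0.0059, 0.1282]
orientation: [-3.08, 0.609, 0.001]
wrist_force: [-0.0, 7.4, -3.9]
finger_gap: 0.0095
finger_force: 81.2
```

```bash
python3 lg.py
python3 - <<'E'
from cell import *
import cv2
c=capture("side")
f=c["frame"].astype(float);print((f[:,:,2]-f[:,:,0])[180:206,296:301].mean(1).round(0).astype(int).tolist())
t=capture("top")
a=cv2.resize(c["frame"][160:229,250:342,::-1],(400,300),interpolation=cv2.INTER_CUBIC);b=cv2.resize(t["frame"][200:275,180:280,::-1],(400,300),interpolation=cv2.INTER_CUBIC)
cv2.imwrite("pics/s7.png",cv2.hconcat([a,b]))
E
```

```text
yaw -112.38 [0.4928 0.0059 0.1282] F [-0.   7.4 -3.9] T [ 1.218 -0.031  0.097] gap 0.0095 18.9667
[-8, -6, -7, -8, -5, -4, -2, -7, -18, -4, 66, 99, 102, 99, 81, 73, 72, 60, 22, 1, 0, 3, 2, 5, 9, 4]
```

View pics/s7.png

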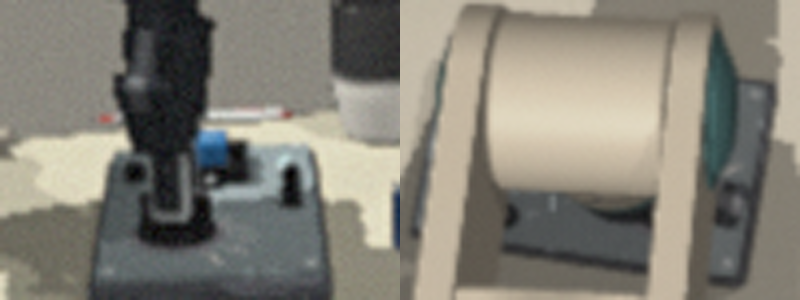

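The side crop shows the gripper holding the knob and the relay still seated, with its edge profile unchanged. The torque is 0.097 N m, about the click-level value, after two full clicks and the third minimum. Handing in.

```bash
python3 -c "
from cell import *
print(job_done())"
```

```text
the job is handed in; nothing more can be done
None
```

I handed the job in at about 19 s: the relay is pressed home in the socket, and the gripper is holding the selector at the third click, judged by feel to within about 1°; the hand-in gave no verdict.

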